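Set a flat carton's flap crease on the bench edge

ROBOT

A 7-joint arm with a two-finger parallel gripper is mounted at the origin on the work surface. World frame = base frame: x ahead of the robot, y to its left, z up, the work surface at z = 0. Lengths are in m, angles in rad, forces in N, time in s.
With the tool pointing down it reaches from about 0.425 to 0.875 m from the base axis. Payload 9.9 kg.
Tool frame: the origin (TCP) lies midway between the tips of the shut fingers; the grasp point (between the pads) lies 19 mm behind it; z points along the fingers, x is the direction in which the jaws open and shut, and the axes are right-handed (so a half turn about z gives the same grasp; the last joint's range is limited). The gripper opens to 85 mm and grips with 20 to 120 N. Pads are 22 mm wide; open, the fingers measure 114 mm over their backs; the gripper's body (76 mm by 85 mm) begins 54 mm behind the grasp point. The pads swing forward as they close: fully open they stand 13 mm farther back than shut.
Start: joints at [1.018, 0.576, 0.025, 1.437, -0.015, 1.129, -0.057], TCP at [0.305, -0.602, 0.231] pointing down, gripper open.
Joint ranges: [-2.76, 2.76], [-0.34, 2.15], [-1.52, 1.57], [0.19, 2.46], [-1.09, 4.23], [0.17, 1.99], [-2.82, 2.82]. Speed limits (rad/s): [2.22, 2.22, 3.01, 3.01, 3.14, 3.14, 3.14].

INTERFACE

Orientations are given as a rotation vector (axis times angle).
In Python, from rig import readout, viewer, workorder gives the robot as it stands.
- The arm moves only by the tool drive_tool, never from a script. Its argument "commands" is a list of rows, each an object of numbers: "x", "y", "z": the shift along the tool's x, y, z in mm; "wx", "wy", "wz": the turn, a rotation vector about the tool's x, y, z in rad; "gripper": the opening in per cent of the stroke, from 0 (shut) to 100 (fully open). A call has 1 to 20 rows; each row shifts and turns the commanded pose from where the row before left it, along the tool's axes as they then stand; what a row does not reach is not made up. A row lasts 1/10 s, in which the tool goes at most 50 mm and 8.59 degrees, less where a joint would pass 70% of its speed; a pose out of reach is approached as far as the arm can. A call is refused whole if a number of a shift passes 50 or a number of a turn 0.15, either way. A call with a gripper value outside its range is refused whole. The fingers move at their own pace and stop on an object; "grip_force" is the grip in N (left out, the last holds). Time passes only in rows, so rows that do not move let the fingers close. It gives the time, the measured TCP pose, the force and the opening at its end, in the units of the state.
- readout.state(): the state, without advancing time (a new reading comes with each control period).
- viewer.capture(name): name is "scene" or "top" or "wrist"; returns (picture, depth): 384x512x3 uint8, blue, green, red; 384x512 float32, m along the optical axis (not along the pixel's ray), 0 where there is no reading.
- viewer.camera_model(name): a dict with "camera_matrix" (3x3 intrinsics, pixels), "eye" and "attitude" of the camera in the world. Camera axes: x right, y up, looking along -z (the intrinsics and any distortion apply to the point x, -y, -z); pixel columns grow to the right and rows downward; lengths in m; the calibration is good to about 2 mm. A picture is of the moment at which its call begins: read the wrist's pose just before it. camera_model takes no time and is no camera call; for the wrist camera it gives the pose at the moment of the call.
- workorder.close_job(): hands the job in, once; it reports no verdict.
The state is a dict: "time": time; "joint_pos": joint angles; "dq": joint speeds; "joint_torque": joint torques, N m; "tool_pos": TCP position; "tcp_rot": TCP orientation; "force": force on the tool from outside, world axes, zero at the start; "moment": the same for the moment, N m; "gripper_width": finger opening in m.
Only numpy, scipy, OpenCV 4.12 (cv2) and the standard library are available. Lean on these libraries where they do the work, as an engineer would, in place of code of your own. Each camera call takes 0.05 s, during which the arm holds its last target.

TASK

Slide the flat folded carton along the packing bench, pushing it with the fingertips, until its front flaps hang out over the grey steel end edge of the bench and the crease of those flaps lies right along that edge, ready for the flaps to be folded down. The carton only slides: never lift it or tip it, and leave the tape roll, the wipes box and the knife where they are. Finish with the hand clear of everything.

Things in the scene. Friction and masses are not known exactly. Their poses are not given: they have to be found in the camera images.
- bench: Packing bench, fixed; place and turn vary by run. Board top with a 30 mm grey steel strip along the end edge that the carton is to overhang. Origin: on the top surface, on that end edge. y points level out over the edge, square to it; x runs along the edge, roughly away from the robot; z up. The level top (z = 0) covers x -300 to 350, y -1200 to 0 mm; beyond y = 0 is a drop to the floor.
- carton: Knocked-down cardboard box lying loose: one stiff brown slab, 240 (its x) by 180 (its y) by 8 mm thick, 0.07 to 0.14 kg, dark blue printed blocks. Origin: centre of underside. y points to the bench's end edge (within 15 degrees at the start), z up. Dark crease lines parallel to x at y = 40 and -40 mm; flaps are the 50 mm strips outside them. Front flaps: at +y. Slides with ordinary friction.
- crease (a point): Middle of the carton's front crease, on its top face: carton frame x = 0, y = +40, z = +8 mm. The crease runs 120 mm to either side of it, parallel to the carton's x axis.
- push_edge (a point): Middle of the carton's straight rear long edge, the one away from the bench's end edge: carton frame x = 0, y = -90, z = +8 mm (top face). This upright 8 mm high edge is good to push against.
- tape_roll: Bystander: roll of brown packing tape lying flat on the bench, 100 mm across, 48 mm high. Origin: centre of its underside. Loose, to be left alone.
- wipes_box: Bystander: green and white box of paper wipes, 100 x 100 x 60 mm high. Origin: centre of its underside. Loose, to be left alone.
- knife: Bystander: orange safety knife lying flat on the bench, 153 mm long (its y, from -60 to +93 mm), 30 mm wide, 19 mm high. Origin: under the middle of its handle. Loose, to be left alone.

How it is judged:
By the outcome, as a careful person would: the job done as asked, in the order asked, and still so for the second after the job is handed in, with the robot touching nothing.
It also fails if it takes over 51 s, if anything falls off the work surface, if the arm or the gripper's body presses on something with over 40 N, if the wrist force passes 120 N, or if a joint passes its speed limit or range.

## Working session

There is one attempt and no reset: what is moved stays moved. The work goes in short steps, Python scripts to look and compute and a tool call to move; the robot and the scene stay as the last step left them, time stands still between calls to the robot, and variables do not carry over. Pictures are saved under pics/ and viewed, and the job is handed in when it is done.

Besides the shell and the picture viewer there is one more tool, called after "Request:" as a command line: name --argument value ..., lists and objects as JSON in quotes. drive_tool: Moves the arm, as the interface text tells. Its arguments: {"type":"object","properties":{"commands":{"type":"array"},"grip_force":{"type":"number"}},"required":["commands"]}

```bash
ls; mkdir -p pics; python3 - <<'E'
from rig import readout, viewer
import cv2,numpy as np
print(readout.state())
for n in ["scene","top","wrist"]:
    m=viewer.camera_model(n); p,d=viewer.capture(n); print(n,m)
    cv2.imwrite(f"pics/a_{n}.png",p); np.save(f"pics/a_{n}.npy",d)
E
```

```text
pics
{'time': 0.0, 'joint_pos': array([ 1.01821238,  0.5765496 ,  0.02484331,  1.4379304 , -0.0149996 ,
        1.12897161, -0.05648414]), 'dq': array([-6.60591868e-04,  4.68695449e-04,  1.15900404e-03, -1.03354760e-03,
        9.86899848e-04, -2.61291763e-05, -4.83562658e-04]), 'joint_torque': array([-1.56057886e-03, -7.65747786e+01,  2.24959619e+00, -2.85972387e+01,
        1.53343863e-02,  1.24363494e-02,  2.20618642e-05]), 'tool_pos': array([ 0.30476522, -0.60177063,  0.23042297]), 'tcp_rot': array([-2.67599013e+00,  1.64427743e+00,  2.30963834e-03]), 'force': array([ 0.07498162, -0.32841647, -0.29048651]), 'moment': array([-0.00404109,  0.05983056, -0.02842354]), 'gripper_width': 0.0853958222349106}
scene {'camera_matrix': array([[431.73345192,   0.        , 254.67612001],
       [  0.        , 431.73345192, 188.83794608],
       [  0.        ,   0.        ,   1.        ]]), 'eye': array([0.90107158, 0.59606791, 0.80990981]), 'attitude': array([0.2846784 , 1.01895137, 2.46921176])}
top {'camera_matrix': array([[406.65492771,   0.        , 254.36151542],
       [  0.        , 406.65492771, 193.4065909 ],
       [  0.        ,   0.        ,   1.        ]]), 'eye': array([ 0.344251  , -0.07656668,  1.22509763]), 'attitude': array([ 0.13594379, -0.1085857 , -1.58727416])}
wrist {'camera_matrix': array([[298.77381307,   0.        , 257.88492983],
       [  0.        , 298.77381307, 188.93494656],
       [  0.        ,   0.        ,   1.        ]]), 'eye': array([ 0.37610628, -0.56477478,  0.3721644 ]), 'attitude': array([-0.2851008 ,  0.17655575, -1.09146554])}
```

View pics/a_scene.png

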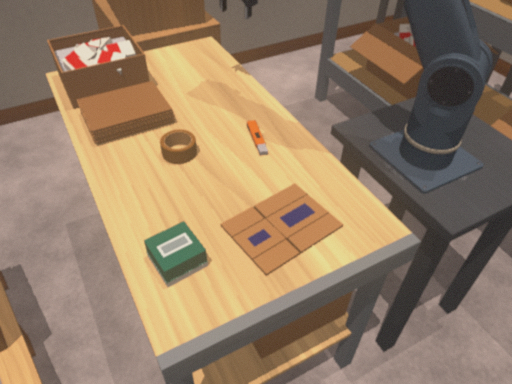

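View pics/a_top.png

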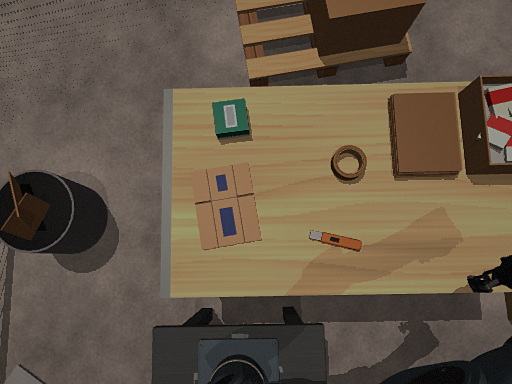

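View pics/a_wrist.png

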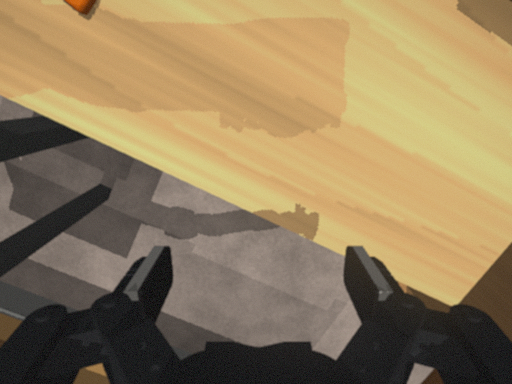

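```bash
cat > h.py <<'E'
import numpy as np,cv2
from scipy.spatial.transform import Rotation as R
def ray(m,u,v):
    K=m['camera_matrix']; d=np.array([(u-K[0,2])/K[0,0],-(v-K[1,2])/K[1,1],-1.])
    return R.from_rotvec(m['attitude']).apply(d)
def onplane(m,u,v,z):
    r=ray(m,u,v); return m['eye']+r*(z-m['eye'][2])/r[2]
def proj(m,P):
    q=R.from_rotvec(m['attitude']).inv().apply(np.atleast_2d(P)-m['eye']); K=m['camera_matrix']
    return np.c_[K[0,0]*q[:,0]/-q[:,2]+K[0,2], K[1,1]*-q[:,1]/-q[:,2]+K[1,2]]
def depthpt(m,u,v,d):
    return m['eye']+ray(m,u,v)*d
def tri(m1,a,m2,b):
    d1,d2=ray(m1,*a),ray(m2,*b)
    A=np.c_[d1,-d2]; s=np.linalg.lstsq(A,m2['eye']-m1['eye'],rcond=None)[0]
    p,q=m1['eye']+d1*s[0],m2['eye']+d2*s[1]; return (p+q)/2,np.linalg.norm(p-q)
def crop(img,x0,y0,w,h,k,f):
    cv2.imwrite(f,cv2.resize(img[y0:y0+h,x0:x0+w],None,fx=k,fy=k,interpolation=cv2.INTER_CUBIC))
E
python3 - <<'E'
from h import *
t=cv2.imread('pics/a_top.png');s=cv2.imread('pics/a_scene.png')
crop(t,155,80,110,100,6,'pics/b1.png');crop(t,155,155,110,150//1-50,6,'pics/b2.png');crop(s,215,175,135,100,6,'pics/b3.png')
from rig import viewer
m=viewer.camera_model('top');d=np.load('pics/a_top.npy')
for u,v in [(280,180),(300,110),(180,120),(180,280),(280,280),(168,200),(225,205),(300,200),(231,117)]:
    print(u,v,depthpt(m,u,v,d[v,u]).round(4))
E
```

```text
280 180 [ 0.5763 -0.1363 -0.0009]
300 110 [ 0.7989 -0.2055 -0.001 ]
180 120 [0.775  0.1727 0.0008]
180 280 [ 0.2814  0.1681 -0.0004]
280 280 [ 0.2761 -0.128  -0.0036]
168 200 [0.5214 0.2069 0.0008]
225 205 [0.5014 0.0321 0.0085]
300 200 [ 0.5137 -0.1957 -0.005 ]
231 117 [0.7609 0.0079 0.0566]
```

View pics/b1.png

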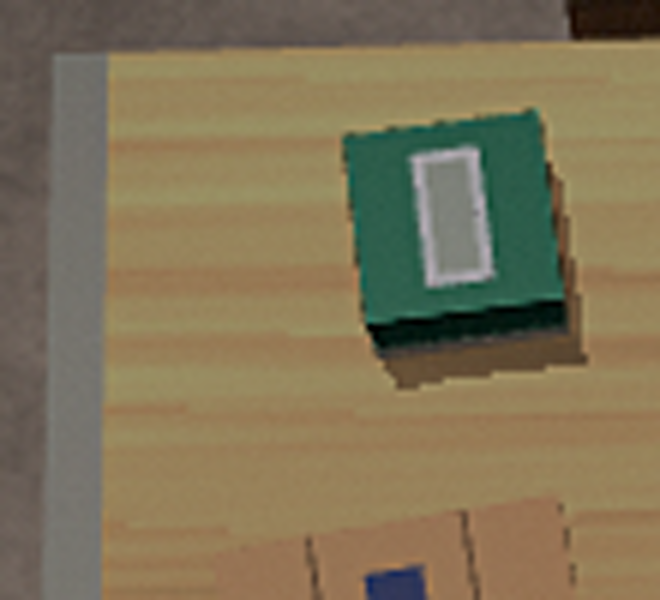

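View pics/b2.png

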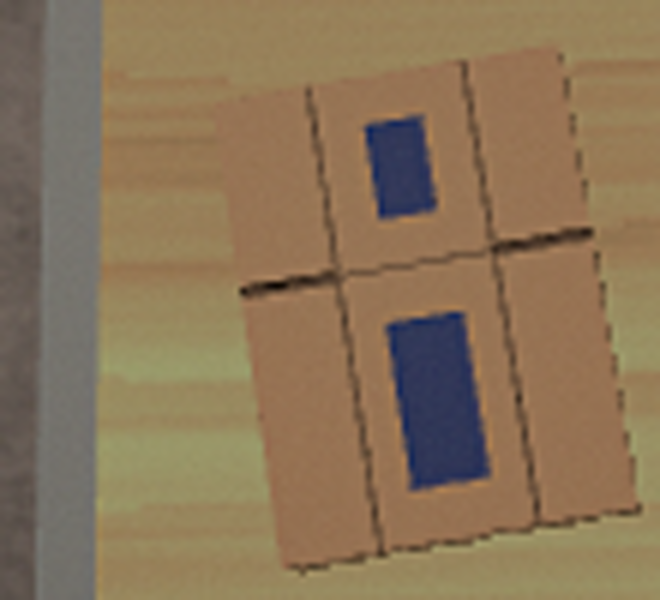

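View pics/b3.png

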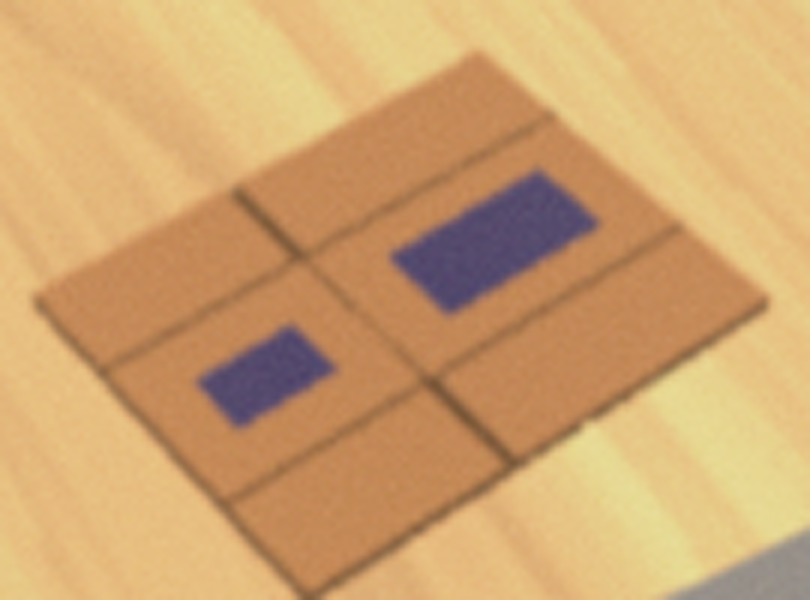

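```bash
python3 - <<'E'
from h import *
from rig import viewer
mt=viewer.camera_model('top');ms=viewer.camera_model('scene')
c=lambda p,o:((p[0]+.5)/6-.5+o[0],(p[1]+.5)/6-.5+o[1])
o=(155,155)
T=dict(ff=(216,102),rf=(562,48),fn=(288,570),rn=(638,508),cf=(309,88),cn=(381,552),c2f=(463,62),c2n=(538,522))
S=dict(ff=(308,596),rf=(37,299),fn=(768,299),rn=(480,50),cf=(228,500),cn=(680,228),c2f=(104,373),c2n=(553,116))
W={}
for k in T:
    a=c(T[k],o);W[k]=onplane(mt,*a,0.008)
    p,e=tri(mt,a,ms,c(S[k],(215,175)))
    print(k,W[k].round(4),'tri',p.round(4),round(e,4),'scene@8mm',onplane(ms,*c(S[k],(215,175)),.008).round(4))
for a,b in [('ff','fn'),('rf','rn'),('ff','rf'),('fn','rn'),('cf','cn')]:
    d=W[b]-W[a];print(a,b,np.linalg.norm(d).round(4),np.degrees(np.arctan2(d[1],d[0])).round(2))
E1=[onplane(mt,*c((54,55),(155,80)),0),onplane(mt,*c((36,580),o),0)]
d=E1[0]-E1[1];print('edge',E1,np.degrees(np.arctan2(d[1],d[0])))
cv2.imwrite('pics/c.png',cv2.resize(cv2.imread('pics/a_scene.png')[225:384,150:430],None,fx=2.8,fy=2.8,interpolation=cv2.INTER_CUBIC))
crop(cv2.imread('pics/a_top.png'),155,240,100,66,6,'pics/c2.png')
E
```

```text
ff [0.6069 0.137  0.008 ] tri [0.6066 0.1383 0.0049] 0.0023 scene@8mm [0.6069 0.1408 0.008 ]
rf [ 0.6311 -0.0402  0.008 ] tri [ 0.6317 -0.0395  0.0019] 0.0018 scene@8mm [ 0.6331 -0.0341  0.008 ]
fn [0.3693 0.0999 0.008 ] tri [0.3685 0.1013 0.0038] 0.0024 scene@8mm [0.3703 0.1047 0.008 ]
rn [ 0.3965 -0.0741  0.008 ] tri [ 0.3961 -0.0738  0.0076] 0.001 scene@8mm [ 0.396  -0.0732  0.008 ]
cf [0.6131 0.0894 0.008 ] tri [0.6127 0.0895 0.0086] 0.0006 scene@8mm [0.6123 0.0894 0.008 ]
cn [0.3773 0.0537 0.008 ] tri [0.3774 0.054  0.005 ] 0.0 scene@8mm [0.3794 0.0561 0.008 ]
c2f [0.6249 0.0105 0.008 ] tri [0.6254 0.0108 0.0054] 0.0002 scene@8mm [0.6263 0.0127 0.008 ]
c2n [ 0.3905 -0.0244  0.008 ] tri [ 0.3902 -0.0241  0.0077] 0.001 scene@8mm [ 0.39   -0.0235  0.008 ]
ff fn 0.2405 -171.11
rf rn 0.237 -171.77
ff rf 0.1789 -82.23
fn rn 0.1761 -81.12
cf cn 0.2385 -171.39
edge [array([0.88051918, 0.22643165, 0.        ]), array([0.36689292, 0.22719919, 0.        ])] -0.08561974913208453
```

View pics/c.png

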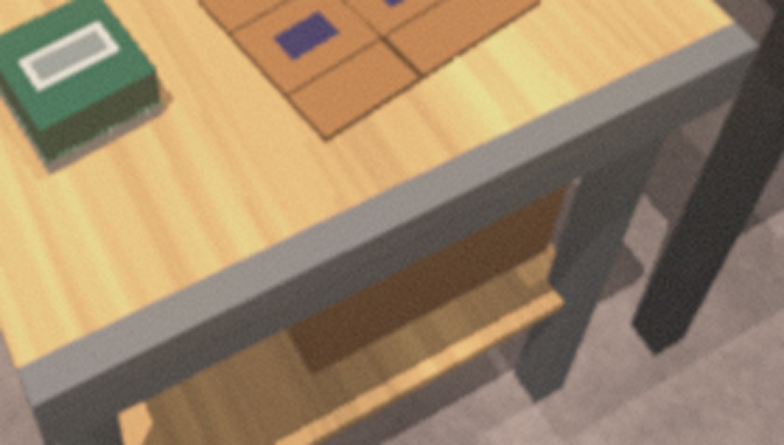

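View pics/c2.png

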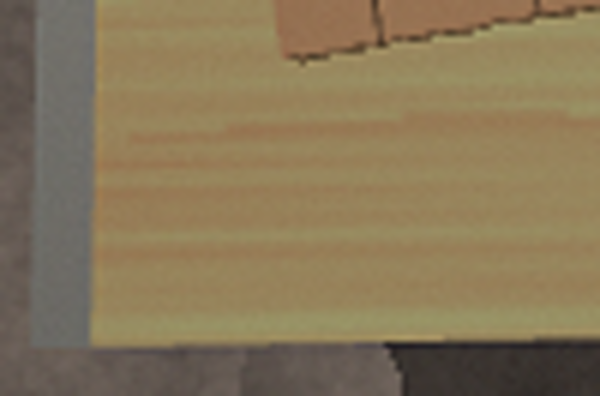

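Request:
drive_tool --commands '[{"wz": -0.139, "gripper": 100}, {"wz": -0.139}, {"wz": -0.139}, {"wz": -0.139}, {"wz": -0.139}, {"wz": -0.139}, {"wz": -0.139}, {"wz": -0.139}, {"wz": -0.139}, {}]'

```text
invalid input
```

```bash
cat >> h.py <<'E'
def delta(s,P,ang):
    """remaining shift in tool axes (mm) to P, and wz so tool x at world yaw ang deg"""
    T=R.from_rotvec(s['tcp_rot']); d=T.inv().apply(np.array(P)-s['tool_pos'])*1e3
    M=T.as_matrix(); yaw=np.degrees(np.arctan2(M[1,0],M[0,0]))
    return d.round(1),'yaw',yaw.round(2),'wz',np.radians(yaw-ang).round(4),'ztool',M[:,2].round(4)
E
python3 - <<'E'
from h import *
from rig import readout
s=readout.state();print(s['time'],s['tool_pos'],s['force'])
a=np.radians(8.6);P=np.array([.5142,-.057,.12])+.05*np.array([np.sin(a),-np.cos(a),0])
print(delta(s,P,8.6))
E
```

```text
0.15 [ 0.304814   -0.60184041  0.23064619] [-0.39530353  0.58884002 -0.42957607]
(array([-343.8, -417.3,  111.1]), 'yaw', np.float64(-63.14), 'wz', np.float64(-1.2521), 'ztool', array([-7.0e-04,  1.2e-03, -1.0e+00]))
```

Request:
drive_tool --commands '[{"x": 0, "y": 0, "z": 0, "wx": 0, "wy": 0, "wz": -0.139, "gripper": 100}, {"x": 0, "y": 0, "z": 0, "wx": 0, "wy": 0, "wz": -0.139, "gripper": 100}, {"x": 0, "y": 0, "z": 0, "wx": 0, "wy": 0, "wz": -0.139, "gripper": 100}, {"x": 0, "y": 0, "z": 0, "wx": 0, "wy": 0, "wz": -0.139, "gripper": 100}, {"x": 0, "y": 0, "z": 0, "wx": 0, "wy": 0, "wz": -0.139, "gripper": 100}, {"x": 0, "y": 0, "z": 0, "wx": 0, "wy": 0, "wz": -0.139, "gripper": 100}, {"x": 0, "y": 0, "z": 0, "wx": 0, "wy": 0, "wz": -0.139, "gripper": 100}, {"x": 0, "y": 0, "z": 0, "wx": 0, "wy": 0, "wz": -0.139, "gripper": 100}, {"x": 0, "y": 0, "z": 0, "wx": 0, "wy": 0, "wz": -0.139, "gripper": 100}]' --grip_force 20

```text
time: 1.05
tool_pos: [0.3048, -0.6021, 0.231]
tcp_rot: [-3.132, -0.243, 0.001]
force: [0.3, -0.5, -0.3]
gripper_width: 0.0852
```

```bash
python3 - <<'E'
from h import *
from rig import readout
s=readout.state();print(s['time'],s['tool_pos'],s['force'],s['joint_pos'])
a=np.radians(8.6);P=np.array([.5142,-.057,.12])+.05*np.array([np.sin(a),-np.cos(a),0])
print(delta(s,P,8.6))
E
```

```text
1.05 [ 0.3048116  -0.60205324  0.23096574] [ 0.3326537  -0.46675688 -0.26792857] [ 1.20705438  0.58640644 -0.3044448   1.42925442  0.18239441  1.15429572
  1.03113821]
(array([ 290.7, -456.2,  111.1]), 'yaw', np.float64(8.86), 'wz', np.float64(0.0046), 'ztool', array([-4.e-04,  5.e-04, -1.e+00]))
```

Request:
drive_tool --commands '[{"x": 20.8, "y": -32.6, "z": 8, "wz": 0.0046}, {"x": 20.8, "y": -32.6, "z": 8}, {"x": 20.8, "y": -32.6, "z": 8}, {"x": 20.8, "y": -32.6, "z": 8}, {"x": 20.8, "y": -32.6, "z": 8}, {"x": 20.8, "y": -32.6, "z": 8}, {"x": 20.8, "y": -32.6, "z": 8}, {"x": 20.8, "y": -32.6, "z": 8}, {"x": 20.8, "y": -32.6, "z": 8}, {"x": 20.8, "y": -32.6, "z": 8}, {"x": 20.8, "y": -32.6, "z": 8}, {"x": 20.8, "y": -32.6, "z": 8}, {"x": 20.8, "y": -32.6, "z": 8}, {"x": 20.8, "y": -32.6, "z": 8}, {"z": 0}, {"z": 0}]'

```text
invalid input
```

```bash
python3 - <<'E'
from h import *
from rig import readout,viewer
s=readout.state();print(s['time'],s['tool_pos'],s['force'],s['joint_pos'])
m=viewer.camera_model('wrist');p,d=viewer.capture('wrist')
cv2.imwrite('pics/d.png',p);np.save('pics/d.npy',d);import pickle;pickle.dump((m,s),open('pics/d.pkl','wb'))
a=np.radians(8.6)
for off,z in [(.025,.0)]:
  P=np.array([.5142,-.057,z])+off*np.array([np.sin(a),-np.cos(a),0]); print(delta(s,P,8.6))
E
```

```text
1.05 [ 0.3048116  -0.60205324  0.23096574] [ 0.3326537  -0.46675688 -0.26792857] [ 1.20705438  0.58640644 -0.3044448   1.42925442  0.18239441  1.15429572
  1.03113821]
(array([ 290.8, -481.2,  231.2]), 'yaw', np.float64(8.86), 'wz', np.float64(0.0046), 'ztool', array([-4.e-04,  5.e-04, -1.e+00]))
```

View pics/d.png

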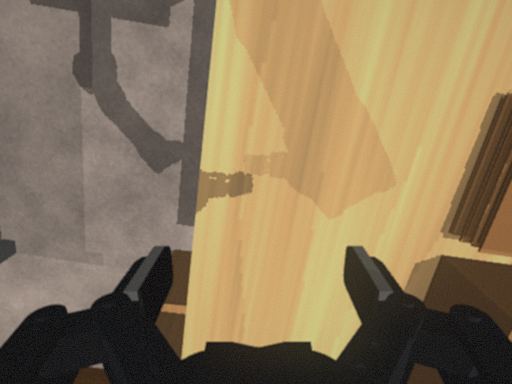

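The picture still shows the bench's robot-side edge from the old place. Rows need every key, so I am resending them in full.

Request:
drive_tool --commands '[{"x": 20.8, "y": -32.6, "z": 8, "wx": 0, "wy": 0, "wz": 0.0046, "gripper": 100}, {"x": 20.8, "y": -32.6, "z": 8, "wx": 0, "wy": 0, "wz": 0, "gripper": 100}, {"x": 20.8, "y": -32.6, "z": 8, "wx": 0, "wy": 0, "wz": 0, "gripper": 100}, {"x": 20.8, "y": -32.6, "z": 8, "wx": 0, "wy": 0, "wz": 0, "gripper": 100}, {"x": 20.8, "y": -32.6, "z": 8, "wx": 0, "wy": 0, "wz": 0, "gripper": 100}, {"x": 20.8, "y": -32.6, "z": 8, "wx": 0, "wy": 0, "wz": 0, "gripper": 100}, {"x": 20.8, "y": -32.6, "z": 8, "wx": 0, "wy": 0, "wz": 0, "gripper": 100}, {"x": 20.8, "y": -32.6, "z": 8, "wx": 0, "wy": 0, "wz": 0, "gripper": 100}, {"x": 20.8, "y": -32.6, "z": 8, "wx": 0, "wy": 0, "wz": 0, "gripper": 100}, {"x": 20.8, "y": -32.6, "z": 8, "wx": 0, "wy": 0, "wz": 0, "gripper": 100}, {"x": 20.8, "y": -32.6, "z": 8, "wx": 0, "wy": 0, "wz": 0, "gripper": 100}, {"x": 20.8, "y": -32.6, "z": 8, "wx": 0, "wy": 0, "wz": 0, "gripper": 100}, {"x": 20.8, "y": -32.6, "z": 8, "wx": 0, "wy": 0, "wz": 0, "gripper": 100}, {"x": 20.8, "y": -32.6, "z": 8, "wx": 0, "wy": 0, "wz": 0, "gripper": 100}, {"x": 0, "y": 0, "z": 0, "wx": 0, "wy": 0, "wz": 0, "gripper": 100}, {"x": 0, "y": 0, "z": 0, "wx": 0, "wy": 0, "wz": 0, "gripper": 100}]'

```text
time: 2.7
tool_pos: [0.5273, -0.1076, 0.119]
tcp_rot: [-3.133, -0.227, 0.001]
force: [-0.6, -1.9, -0.1]
gripper_width: 0.0855
```

```bash
python3 - <<'E'
from h import *
from rig import readout,viewer
s=readout.state();print(s['time'],s['tool_pos'],s['force'],s['joint_pos'])
m=viewer.camera_model('wrist');p,d=viewer.capture('wrist')
cv2.imwrite('pics/d2.png',p);np.save('pics/d.npy',d);import pickle;pickle.dump((m,s),open('pics/d.pkl','wb'))
a=np.radians(8.6)
for off,z in [(.025,.0)]:
  P=np.array([.5142,-.057,z])+off*np.array([np.sin(a),-np.cos(a),0]); print(delta(s,P,8.6))
E
```

```text
2.7 [ 0.52734398 -0.10755844  0.11896125] [-0.62995908 -1.90569044 -0.14205496] [ 0.33145282  0.51877962 -0.31973576  1.92932224  0.23561123  0.73031189
  0.01903924]
(array([ -5.5, -26.9, 119. ]), 'yaw', np.float64(8.29), 'wz', np.float64(-0.0054), 'ztool', array([-8.e-04,  2.e-04, -1.e+00]))
```

View pics/d2.png

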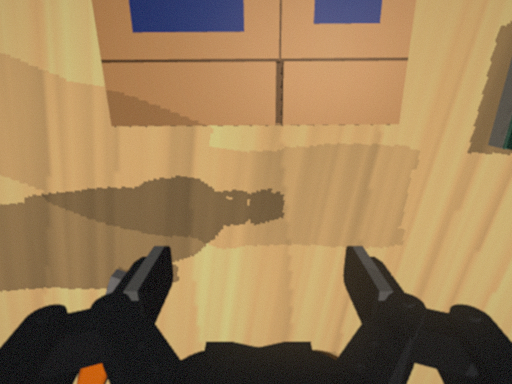

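```bash
python3 - <<'E'
from h import *
import pickle
m,s=pickle.load(open('pics/d.pkl','rb'));d=np.load('pics/d.npy')
for u,v in [(111,126),(401,125),(104,60.5),(408,59)]:
    print(onplane(m,u,v,.008).round(4), depthpt(m,u,v,d[int(v)-3,int(u)+(4 if u<250 else -4)]).round(4))
# fingertip depth
for u,v in [(165,250),(160,250),(352,250),(357,250),(150,300),(370,300)]:
    print(u,v,d[v,u],R.from_rotvec(s['tcp_rot']).inv().apply(depthpt(m,u,v,d[v,u])-s['tool_pos']).round(4))
E
```

```text
[ 0.3982 -0.0727  0.008 ] [ 0.3981 -0.0727  0.0079]
[ 0.6369 -0.0369  0.008 ] [ 0.636  -0.0369  0.0097]
[ 0.3932 -0.0226  0.008 ] [ 0.3933 -0.0226  0.0082]
[0.6274 0.0128 0.008 ] [0.6276 0.0128 0.0076]
165 250 0.1385603 [-0.0436 -0.0111 -0.019 ]
160 250 0.13696024 [-0.0454 -0.0119 -0.0204]
352 250 0.13698308 [ 0.0427 -0.012  -0.0204]
357 250 0.13697915 [ 0.045  -0.012  -0.0204]
150 300 0.117695145 [-0.043  -0.003  -0.0436]
370 300 0.114333875 [ 0.0424 -0.0053 -0.0465]
```

```bash
python3 - <<'E'
from h import *
import pickle
m,s=pickle.load(open('pics/d.pkl','rb'));d=np.load('pics/d.npy')
T=R.from_rotvec(s['tcp_rot']).inv()
for u in (158,164,168,350,):
  for v in range(243,256):
    if d[v,u]<.2: print(u,v,T.apply(depthpt(m,u,v,d[v,u])-s['tool_pos']).round(4))
a=np.radians(8.5)
P=np.array([.517,-.0555,.002])+.027*np.array([np.sin(a),-np.cos(a),0]); print(delta(s,P,8.6))
E
```

```text
158 245 [-0.0475 -0.0124 -0.0165]
158 246 [-0.0472 -0.0124 -0.0174]
158 247 [-0.047  -0.0121 -0.0179]
158 248 [-0.0466 -0.0123 -0.0192]
158 249 [-0.0467 -0.0117 -0.019 ]
158 250 [-0.0461 -0.0123 -0.0209]
158 251 [-0.0461 -0.0118 -0.021 ]
158 252 [-0.0462 -0.0112 -0.0208]
158 253 [-0.0456 -0.0117 -0.0227]
158 254 [-0.0451 -0.0121 -0.0241]
158 255 [-0.0446 -0.0124 -0.0255]
164 245 [-0.045  -0.0118 -0.0154]
164 246 [-0.0447 -0.0119 -0.0165]
164 247 [-0.0445 -0.0118 -0.0173]
164 248 [-0.0436 -0.0126 -0.0198]
164 249 [-0.0439 -0.0117 -0.0191]
164 250 [-0.043  -0.0128 -0.0219]
164 251 [-0.0436 -0.0114 -0.0203]
164 252 [-0.0435 -0.0112 -0.0208]
164 253 [-0.0434 -0.0109 -0.0212]
164 254 [-0.0432 -0.0107 -0.0218]
164 255 [-0.0434 -0.0099 -0.0214]
168 245 [-0.0433 -0.0114 -0.0147]
168 246 [-0.0434 -0.0109 -0.0148]
168 247 [-0.0434 -0.0105 -0.015 ]
168 248 [-0.0432 -0.0103 -0.0156]
168 249 [-0.0434 -0.0095 -0.0152]
168 250 [-0.0433 -0.0091 -0.0155]
168 251 [-0.0433 -0.0087 -0.0157]
168 252 [-0.0432 -0.0084 -0.0161]
168 253 [-0.0433 -0.0078 -0.016 ]
168 254 [-0.0432 -0.0075 -0.0164]
168 255 [-0.0432 -0.0071 -0.0167]
350 245 [ 0.0434 -0.0115 -0.0149]
350 246 [ 0.0431 -0.0116 -0.0161]
350 247 [ 0.0426 -0.012  -0.0177]
350 248 [ 0.0418 -0.0127 -0.0199]
350 249 [ 0.042  -0.0119 -0.0194]
350 250 [ 0.0423 -0.0111 -0.019 ]
350 251 [ 0.0415 -0.0119 -0.0212]
350 252 [ 0.042  -0.0106 -0.0199]
350 253 [ 0.0421 -0.01   -0.0198]
350 254 [ 0.042  -0.0097 -0.0202]
350 255 [ 0.0424 -0.0087 -0.0193]
(array([ -2.5, -26. , 117. ]), 'yaw', np.float64(8.29), 'wz', np.float64(-0.0054), 'ztool', array([-8.e-04,  2.e-04, -1.e+00]))
```

Request:
drive_tool --commands '[{"x": -0.5, "y": -5, "z": 23, "wx": 0, "wy": 0, "wz": -0.004, "gripper": 100}, {"x": -0.5, "y": -5, "z": 23, "wx": 0, "wy": 0, "wz": 0, "gripper": 100}, {"x": -0.5, "y": -5, "z": 23, "wx": 0, "wy": 0, "wz": 0, "gripper": 100}, {"x": -0.5, "y": -5, "z": 23, "wx": 0, "wy": 0, "wz": 0, "gripper": 100}, {"x": -0.5, "y": -5, "z": 23, "wx": 0, "wy": 0, "wz": 0, "gripper": 100}, {"x": 0, "y": 0, "z": 0, "wx": 0, "wy": 0, "wz": 0, "gripper": 100}, {"x": 0, "y": 0, "z": 0, "wx": 0, "wy": 0, "wz": 0, "gripper": 100}, {"x": 0, "y": 0, "z": 0, "wx": 0, "wy": 0, "wz": 0, "gripper": 100}]'

```text
time: 3.55
tool_pos: [0.5218, -0.0853, 0.0055]
tcp_rot: [3.132, 0.23, 0.002]
force: [-0.4, 0.1, -0.3]
gripper_width: 0.0854
```

```bash
python3 - <<'E'
from h import *
from rig import readout,viewer
s=readout.state();print(s['time'],s['tool_pos'],s['force'])
m=viewer.camera_model('wrist');p,d=viewer.capture('wrist')
cv2.imwrite('pics/e.png',p);np.save('pics/e.npy',d)
a=np.radians(8.5)
P=np.array([.517,-.0555,-.011])+.013*np.array([np.sin(a),-np.cos(a),0]); print(delta(s,P,8.5))
E
```

```text
3.55 [ 0.52180045 -0.08529805  0.00548427] [-0.3940107   0.08917056 -0.31329884]
(array([ -0.4, -17.2,  16.5]), 'yaw', np.float64(8.4), 'wz', np.float64(-0.0017), 'ztool', array([ 1.6e-03, -6.0e-04, -1.0e+00]))
```

View pics/e.png

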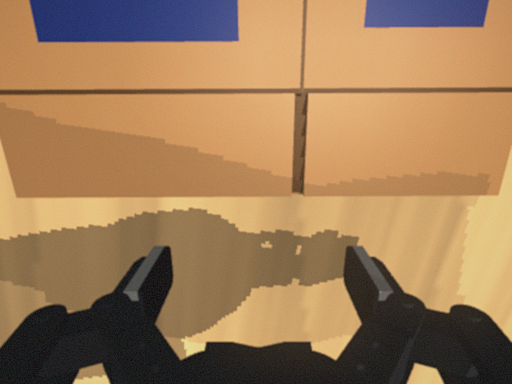

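The rear edge lies at row 195 (corners at columns 16 and 499), level and centred ahead of the fingers. Next I lower gently to feel for the bench.

Request:
drive_tool --commands '[{"x": 0, "y": 0, "z": 5, "wx": 0, "wy": 0, "wz": 0, "gripper": 100}, {"x": 0, "y": 0, "z": 5, "wx": 0, "wy": 0, "wz": 0, "gripper": 100}, {"x": 0, "y": 0, "z": 4, "wx": 0, "wy": 0, "wz": 0, "gripper": 100}, {"x": 0, "y": 0, "z": 1, "wx": 0, "wy": 0, "wz": 0, "gripper": 100}, {"x": 0, "y": 0, "z": 0, "wx": 0, "wy": 0, "wz": 0, "gripper": 100}, {"x": 0, "y": 0, "z": 0, "wx": 0, "wy": 0, "wz": 0, "gripper": 100}]'

```text
time: 4.2
tool_pos: [0.5212, -0.0841, -0.0107]
tcp_rot: [-3.133, -0.233, 0.0]
force: [-0.9, 0.3, -0.2]
gripper_width: 0.0852
```

Request:
drive_tool --commands '[{"x": 0, "y": 0, "z": 1, "wx": 0, "wy": 0, "wz": 0, "gripper": 100}, {"x": 0, "y": 0, "z": 0, "wx": 0, "wy": 0, "wz": 0, "gripper": 100}]'

```text
time: 4.4
tool_pos: [0.5212, -0.0842, -0.0117]
tcp_rot: [-3.133, -0.233, -0.0]
force: [0.2, -0.3, -0.4]
gripper_width: 0.0858
```

Request:
drive_tool --commands '[{"x": 0, "y": 0, "z": 0.7, "wx": 0, "wy": 0, "wz": 0, "gripper": 100}, {"x": 0, "y": 0, "z": 0.7, "wx": 0, "wy": 0, "wz": 0, "gripper": 100}, {"x": 0, "y": 0, "z": 0, "wx": 0, "wy": 0, "wz": 0, "gripper": 100}]'

```text
time: 4.7
tool_pos: [0.5212, -0.0842, -0.013]
tcp_rot: [3.133, 0.233, 0.0]
force: [-0.1, 0.0, 0.8]
gripper_width: 0.0853
```

```bash
python3 - <<'E'
from h import *
from rig import readout,viewer
s=readout.state();print(s['time'],s['tool_pos'],s['force'])
m=viewer.camera_model('wrist');p,d=viewer.capture('wrist')
cv2.imwrite('pics/f.png',p)
for u,v in [(u,v) for u in (156,166,350) for v in (243,244,245,246,248)]: print(u,v,depthpt(m,u,v,d[v,u]).round(4))
a=np.radians(8.5)
P=np.array([.517,-.0555,-.011])+.013*np.array([np.sin(a),-np.cos(a),0]); print(delta(s,P,8.5))
E
```

```text
4.7 [ 0.52121617 -0.08420697 -0.01301206] [-0.0629591   0.03636355  0.81971177]
156 243 [ 0.4703 -0.0805 -0.0006]
156 244 [ 0.4702 -0.0811 -0.0007]
156 245 [ 0.471  -0.0802  0.0018]
156 246 [ 0.4717 -0.0793  0.0041]
156 248 [ 0.4723 -0.0792  0.0059]
166 243 [ 0.4751 -0.0797 -0.0006]
166 244 [ 4.752e-01 -8.010e-02 -3.000e-04]
166 245 [ 0.4759 -0.0791  0.0024]
166 246 [ 0.4761 -0.0792  0.003 ]
166 248 [ 0.4768 -0.0787  0.0056]
350 243 [ 0.5633 -0.0667 -0.0008]
350 244 [ 0.5636 -0.0674 -0.0012]
350 245 [ 0.5623 -0.0663  0.0022]
350 246 [ 0.5616 -0.0659  0.004 ]
350 248 [ 0.5615 -0.0664  0.0049]
(array([  0.1, -16. ,  -2. ]), 'yaw', np.float64(8.5), 'wz', np.float64(0.0), 'ztool', array([ 2.e-04, -1.e-04, -1.e+00]))
```

View pics/f.png

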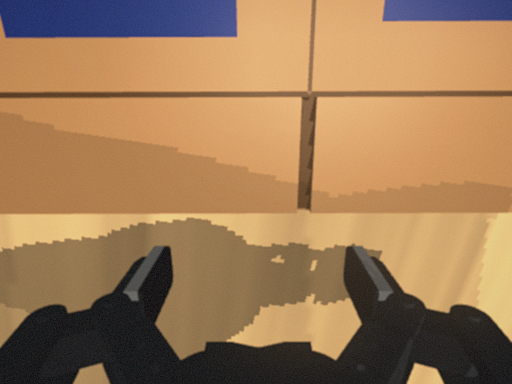

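Request:
drive_tool --commands '[{"x": 0, "y": 0, "z": -2.5, "wx": 0, "wy": 0, "wz": 0, "gripper": 100}, {"x": 0, "y": -4, "z": 0, "wx": 0, "wy": 0, "wz": 0, "gripper": 100}, {"x": 0, "y": -4, "z": 0, "wx": 0, "wy": 0, "wz": 0, "gripper": 100}, {"x": 0, "y": -4, "z": 0, "wx": 0, "wy": 0, "wz": 0, "gripper": 100}, {"x": 0, "y": -3, "z": 0, "wx": 0, "wy": 0, "wz": 0, "gripper": 100}, {"x": 0, "y": -3, "z": 0, "wx": 0, "wy": 0, "wz": 0, "gripper": 100}, {"x": 0, "y": -3, "z": 0, "wx": 0, "wy": 0, "wz": 0, "gripper": 100}, {"x": 0, "y": -3, "z": 0, "wx": 0, "wy": 0, "wz": 0, "gripper": 100}, {"x": 0, "y": -3, "z": 0, "wx": 0, "wy": 0, "wz": 0, "gripper": 100}, {"x": 0, "y": -3, "z": 0, "wx": 0, "wy": 0, "wz": 0, "gripper": 100}]'

```text
time: 5.75
tool_pos: [0.5166, -0.0543, -0.0106]
tcp_rot: [3.133, 0.233, -0.0]
force: [0.1, -0.3, 0.2]
gripper_width: 0.0857
```

```bash
cat > look.py <<'E'
import sys
from h import *
from rig import readout,viewer
import pickle
n=sys.argv[1]
s=readout.state();print(s['time'],s['tool_pos'],s['force'],delta(s,s['tool_pos'],0))
m=viewer.camera_model('wrist');p,d=viewer.capture('wrist')
cv2.imwrite(f'pics/{n}.png',p);np.save(f'pics/{n}.npy',d);pickle.dump((m,s),open(f'pics/{n}.pkl','wb'))
E
python3 look.py g
```

```text
5.75 [ 0.51664837 -0.05432066 -0.01063074] [ 0.09979136 -0.33588281  0.18957766] (array([0., 0., 0.]), 'yaw', np.float64(8.5), 'wz', np.float64(0.1483), 'ztool', array([-1.e-04, -0.e+00, -1.e+00]))
```

View pics/g.png

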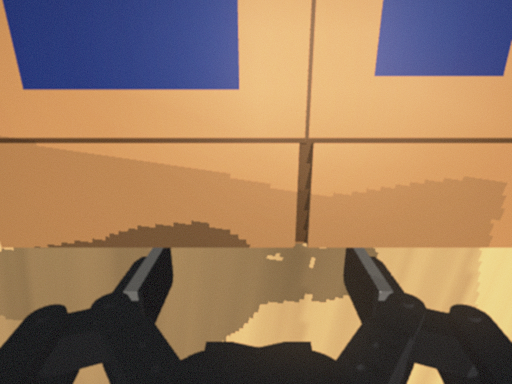

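The carton edge (row 247) sits flush on both fingertips. Next I push along a gentle arc that squares it to the bench.

Request:
drive_tool --commands '[{"x": 0, "y": -4, "z": 0, "wx": 0, "wy": 0, "wz": 0.0072, "gripper": 100}, {"x": 0, "y": -4, "z": 0, "wx": 0, "wy": 0, "wz": 0.0072, "gripper": 100}, {"x": 0, "y": -4, "z": 0, "wx": 0, "wy": 0, "wz": 0.0072, "gripper": 100}, {"x": 0, "y": -4, "z": 0, "wx": 0, "wy": 0, "wz": 0.0072, "gripper": 100}, {"x": 0, "y": -4, "z": 0, "wx": 0, "wy": 0, "wz": 0.0072, "gripper": 100}, {"x": 0, "y": -4, "z": 0, "wx": 0, "wy": 0, "wz": 0.0072, "gripper": 100}, {"x": 0, "y": -4, "z": 0, "wx": 0, "wy": 0, "wz": 0.0072, "gripper": 100}, {"x": 0, "y": -4, "z": 0, "wx": 0, "wy": 0, "wz": 0.0072, "gripper": 100}, {"x": 0, "y": -4, "z": 0, "wx": 0, "wy": 0, "wz": 0.0072, "gripper": 100}, {"x": 0, "y": -4, "z": 0, "wx": 0, "wy": 0, "wz": 0.0072, "gripper": 100}, {"x": 0, "y": -4, "z": 0, "wx": 0, "wy": 0, "wz": 0.0072, "gripper": 100}, {"x": 0, "y": -4, "z": 0, "wx": 0, "wy": 0, "wz": 0.0072, "gripper": 100}, {"x": 0, "y": -4, "z": 0, "wx": 0, "wy": 0, "wz": 0.0072, "gripper": 100}, {"x": 0, "y": -4, "z": 0, "wx": 0, "wy": 0, "wz": 0.0072, "gripper": 100}, {"x": 0, "y": -4, "z": 0, "wx": 0, "wy": 0, "wz": 0.0072, "gripper": 100}, {"x": 0, "y": -4, "z": 0, "wx": 0, "wy": 0, "wz": 0.0072, "gripper": 100}, {"x": 0, "y": -4, "z": 0, "wx": 0, "wy": 0, "wz": 0.0072, "gripper": 100}, {"x": 0, "y": -4, "z": 0, "wx": 0, "wy": 0, "wz": 0.0072, "gripper": 100}, {"x": 0, "y": -4, "z": 0, "wx": 0, "wy": 0, "wz": 0.0072, "gripper": 100}, {"x": 0, "y": -4, "z": 0, "wx": 0, "wy": 0, "wz": 0.0072, "gripper": 100}]'

```text
time: 7.8
tool_pos: [0.5103, 0.0255, -0.0106]
tcp_rot: [-3.142, -0.006, -0.0]
force: [-0.5, -1.4, 0.1]
gripper_width: 0.0856
```

```bash
python3 look.py g2; python3 - <<'E'
from h import *
from rig import viewer
p,d=viewer.capture('top');cv2.imwrite('pics/g2t.png',p)
p,d=viewer.capture('scene');cv2.imwrite('pics/g2s.png',p)
E
```

```text
7.8 [ 0.51034533  0.02548213 -0.01059793] [-0.52158047 -1.38698118  0.09208877] (array([0., 0., 0.]), 'yaw', np.float64(0.21), 'wz', np.float64(0.0037), 'ztool', array([ 0.,  0., -1.]))
```

View pics/g2.png

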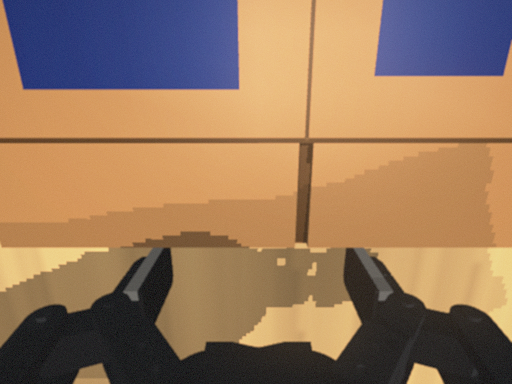

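View pics/g2s.png

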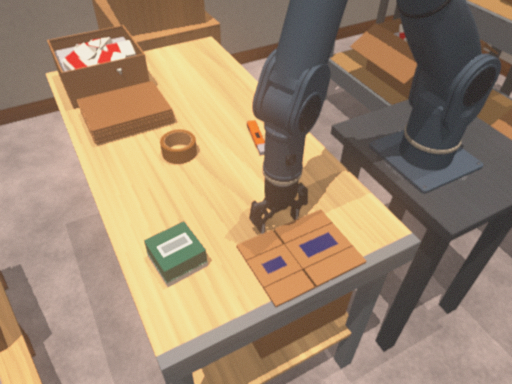

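View pics/g2t.png

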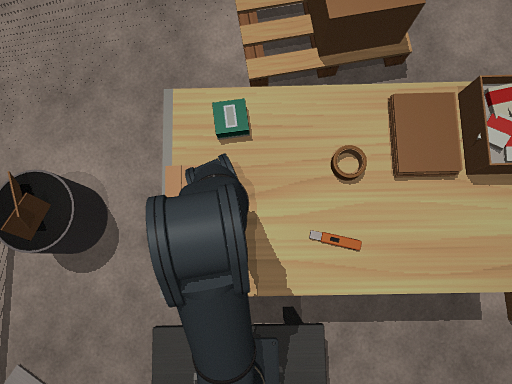

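The wrist view shows the edge still flush (row 247) and the side position unchanged. The scene view shows the carton square, short of the steel strip, and the other objects untouched. I push another 40 mm.

Request:
drive_tool --commands '[{"x": 0, "y": -4, "z": 0, "wx": 0, "wy": 0, "wz": 0.0037, "gripper": 100}, {"x": 0, "y": -4, "z": 0, "wx": 0, "wy": 0, "wz": 0, "gripper": 100}, {"x": 0, "y": -4, "z": 0, "wx": 0, "wy": 0, "wz": 0, "gripper": 100}, {"x": 0, "y": -4, "z": 0, "wx": 0, "wy": 0, "wz": 0, "gripper": 100}, {"x": 0, "y": -4, "z": 0, "wx": 0, "wy": 0, "wz": 0, "gripper": 100}, {"x": 0, "y": -4, "z": 0, "wx": 0, "wy": 0, "wz": 0, "gripper": 100}, {"x": 0, "y": -4, "z": 0, "wx": 0, "wy": 0, "wz": 0, "gripper": 100}, {"x": 0, "y": -4, "z": 0, "wx": 0, "wy": 0, "wz": 0, "gripper": 100}, {"x": 0, "y": -4, "z": 0, "wx": 0, "wy": 0, "wz": 0, "gripper": 100}, {"x": 0, "y": -2, "z": 0, "wx": 0, "wy": 0, "wz": 0, "gripper": 100}, {"x": 0, "y": -2, "z": 0, "wx": 0, "wy": 0, "wz": 0, "gripper": 100}, {"x": 0, "y": 0, "z": 0, "wx": 0, "wy": 0, "wz": 0, "gripper": 100}]'

```text
time: 9.15
tool_pos: [0.5103, 0.0655, -0.0106]
tcp_rot: [-3.141, -0.002, -0.0]
force: [-0.4, 0.1, -0.2]
gripper_width: 0.0858
```

```bash
python3 look.py g3
```

```text
9.15 [ 0.51029607  0.06548738 -0.0106138 ] [-0.43580947  0.08463582 -0.19416617] (array([0., 0., 0.]), 'yaw', np.float64(0.06), 'wz', np.float64(0.0011), 'ztool', array([ 0.e+00,  2.e-04, -1.e+00]))
```

Request:
drive_tool --commands '[{"x": 0, "y": 8, "z": 0, "wx": 0, "wy": 0, "wz": 0, "gripper": 100}, {"x": 0, "y": 10, "z": 0, "wx": 0, "wy": 0, "wz": 0, "gripper": 100}, {"x": 0, "y": 0, "z": -25, "wx": 0, "wy": 0, "wz": 0, "gripper": 100}, {"x": 0, "y": 0, "z": -35, "wx": 0, "wy": 0, "wz": 0, "gripper": 100}, {"x": 0, "y": -20, "z": -40, "wx": 0, "wy": 0, "wz": 0, "gripper": 100}, {"x": 0, "y": -30, "z": -40, "wx": 0, "wy": 0, "wz": 0, "gripper": 100}, {"x": 0, "y": -30, "z": -20, "wx": 0, "wy": 0, "wz": 0, "gripper": 100}, {"x": 0, "y": -20, "z": 0, "wx": 0, "wy": 0, "wz": 0, "gripper": 100}, {"x": 0, "y": 0, "z": 0, "wx": 0, "wy": 0, "wz": 0, "gripper": 100}, {"x": 0, "y": 0, "z": 0, "wx": 0, "wy": 0, "wz": 0, "gripper": 100}]'

```text
time: 10.2
tool_pos: [0.5101, 0.1459, 0.1492]
tcp_rot: [3.141, 0.001, -0.001]
force: [0.3, -0.2, -0.1]
gripper_width: 0.0854
```

```bash
python3 look.py k
```

```text
10.2 [0.51008777 0.1459393  0.14919964] [ 0.30233144 -0.242749   -0.06873794] (array([0., 0., 0.]), 'yaw', np.float64(0.02), 'wz', np.float64(0.0004), 'ztool', array([-5.e-04, -9.e-04, -1.e+00]))
```

View pics/k.png

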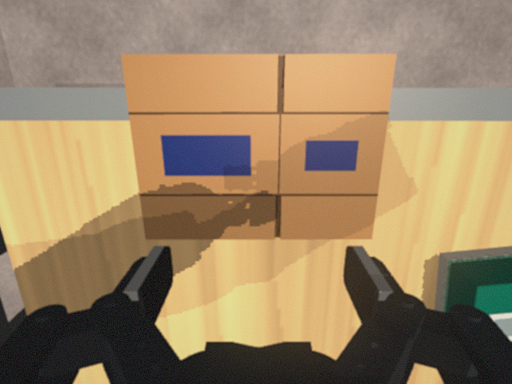

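```bash
python3 - <<'E'
from h import *
p=cv2.imread('pics/k.png')
a=p[76:130,20:150];b=p[76:130,370:500]
k=np.vstack([a,b]);cv2.imwrite('pics/k2.png',cv2.resize(k,None,fx=6,fy=5.5,interpolation=cv2.INTER_CUBIC))
E
```

```text
(no output)
```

View pics/k2.png

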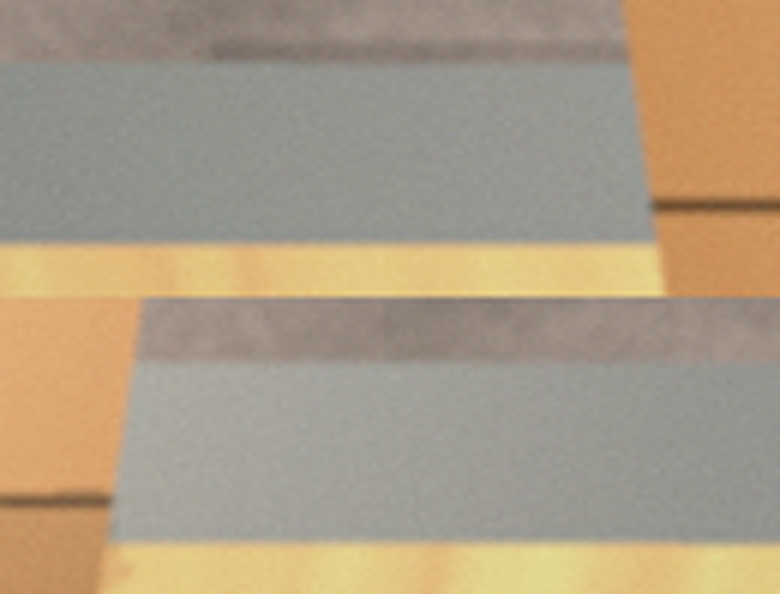

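```bash
python3 - <<'E'
from h import *
import pickle
m,s=pickle.load(open('pics/k.pkl','rb'));d=np.load('pics/k.npy')
print(m['eye'])
g=cv2.cvtColor(cv2.imread('pics/k.png'),cv2.COLOR_BGR2GRAY).astype(float)
for n,us,vs,z in [('outer',(30,75,115,420,460,495),(82,92),0),('inner',(30,75,115,420,460,495),(114,126),0)]:
    pts=[]
    for u in us:
        c=g[vs[0]:vs[1],u-5:u+6].mean(1);gr=np.abs(np.diff(c));i=gr.argmax();j=slice(max(0,i-1),i+2)
        v=vs[0]+.5+(np.arange(len(gr))[j]*gr[j]).sum()/gr[j].sum(); P=onplane(m,u,v,z);pts.append(P[:2])
    pts=np.array(pts);f=np.polyfit(pts[:,0],pts[:,1],1);print(n,pts.round(4).tolist(),'y@.5',np.polyval(f,.5),'deg',np.degrees(f[0]))
for n,us,vs in [('crease',np.r_[136:270:12,292:384:12],(106,120)),('crease2',np.r_[150:270:12,292:370:12],(188,202))]:
    pts=[]
    for u in us:
        c=g[vs[0]:vs[1],u-4:u+5].mean(1);w=np.clip(np.median(c)-c-8,0,None);v=vs[0]+(np.arange(len(c))*w).sum()/w.sum();pts.append(onplane(m,u,v,.008)[:2])
    pts=np.array(pts);f=np.polyfit(pts[:,0],pts[:,1],1);print(n,'y@.5',np.polyval(f,.5),'deg',np.degrees(f[0]),np.std(pts[:,1]-np.polyval(f,pts[:,0])))
for u,v in [(60,100),(460,100),(200,90),(340,90),(200,155)]: print(u,v,depthpt(m,u,v,d[v,u]).round(4))
E
```

```text
[0.50935199 0.22751217 0.290757  ]
outer [[0.2996, 0.2301], [0.341, 0.2296], [0.3784, 0.2334], [0.6588, 0.2298], [0.6957, 0.2298], [0.7269, 0.2341]] y@.5 0.23108840674898623 deg 0.10998626582915805
inner [[0.2925, 0.2002], [0.3353, 0.2003], [0.3734, 0.2003], [0.6639, 0.2001], [0.7021, 0.2001], [0.7355, 0.2]] y@.5 0.20017872062832945 deg -0.032120277440019517
crease y@.5 0.2075390068715697 deg 0.09768449922370084 8.024941926282331e-05
crease2 y@.5 0.12767449151183496 deg 0.1263306851780421 0.00015490607722119505
60 100 [ 0.3242  0.2183 -0.001 ]
460 100 [ 6.982e-01  2.187e-01 -2.000e-04]
200 90 [0.457  0.2273 0.0056]
340 90 [0.5838 0.2275 0.0058]
200 155 [0.4538 0.168  0.0078]
```

Request:
drive_tool --commands '[{"x": 0, "y": 25, "z": 0, "wx": 0, "wy": 0, "wz": 0, "gripper": 100}, {"x": 0, "y": 30, "z": 20, "wx": 0, "wy": 0, "wz": 0, "gripper": 100}, {"x": 0, "y": 30, "z": 35, "wx": 0, "wy": 0, "wz": 0, "gripper": 100}, {"x": 0, "y": 14, "z": 35, "wx": 0, "wy": 0, "wz": 0, "gripper": 100}, {"x": 0, "y": 0, "z": 35, "wx": 0, "wy": 0, "wz": 0.001, "gripper": 100}, {"x": 0, "y": 0, "z": 20, "wx": 0, "wy": 0, "wz": 0, "gripper": 100}, {"x": 0, "y": 0, "z": 5, "wx": 0, "wy": 0, "wz": 0, "gripper": 100}, {"x": 0, "y": 0, "z": 0, "wx": 0, "wy": 0, "wz": 0, "gripper": 100}, {"x": 0, "y": 0, "z": 0, "wx": 0, "wy": 0, "wz": 0, "gripper": 100}, {"x": 0, "y": 0, "z": 0, "wx": 0, "wy": 0, "wz": 0, "gripper": 100}]'

```text
time: 11.25
tool_pos: [0.511, 0.048, 0.0005]
tcp_rot: [-3.141, 0.001, -0.003]
force: [-0.0, -0.3, -0.4]
gripper_width: 0.0855
```

```bash
python3 look.py l
```

```text
11.25 [0.51103415 0.04803081 0.00053357] [-0.04790565 -0.2662106  -0.38552303] (array([0., 0., 0.]), 'yaw', np.float64(-0.03), 'wz', np.float64(-0.0006), 'ztool', array([ 1.9e-03,  2.0e-04, -1.0e+00]))
```

View pics/l.png

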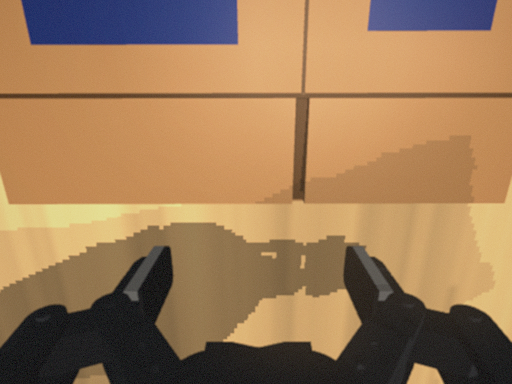

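Request:
drive_tool --commands '[{"x": 0, "y": 0, "z": 6, "wx": 0, "wy": 0, "wz": 0, "gripper": 100}, {"x": 0, "y": 0, "z": 5, "wx": 0, "wy": 0, "wz": 0, "gripper": 100}, {"x": 0, "y": 0, "z": 0, "wx": 0, "wy": 0, "wz": 0, "gripper": 100}, {"x": 0, "y": 0, "z": 0, "wx": 0, "wy": 0, "wz": 0, "gripper": 100}]'

```text
time: 11.7
tool_pos: [0.5101, 0.0482, -0.0118]
tcp_rot: [3.142, -0.0, -0.001]
force: [0.4, 0.5, 0.5]
gripper_width: 0.0856
```

Raising by 1 mm, then pushing slowly to about TCP y = 0.0875.

Request:
drive_tool --commands '[{"x": 0, "y": -4, "z": -1, "wx": 0, "wy": 0, "wz": 0, "gripper": 100}, {"x": 0, "y": -5, "z": 0, "wx": 0, "wy": 0, "wz": 0, "gripper": 100}, {"x": 0, "y": -4, "z": 0, "wx": 0, "wy": 0, "wz": 0, "gripper": 100}, {"x": 0, "y": -2, "z": 0, "wx": 0, "wy": 0, "wz": 0, "gripper": 100}, {"x": 0, "y": -2, "z": 0, "wx": 0, "wy": 0, "wz": 0, "gripper": 100}, {"x": 0, "y": -3, "z": 0, "wx": 0, "wy": 0, "wz": 0, "gripper": 100}, {"x": 0, "y": -3, "z": 0, "wx": 0, "wy": 0, "wz": 0, "gripper": 100}, {"x": 0, "y": -3, "z": 0, "wx": 0, "wy": 0, "wz": 0, "gripper": 100}, {"x": 0, "y": -3, "z": 0, "wx": 0, "wy": 0, "wz": 0, "gripper": 100}, {"x": 0, "y": -3, "z": 0, "wx": 0, "wy": 0, "wz": 0, "gripper": 100}, {"x": 0, "y": -3, "z": 0, "wx": 0, "wy": 0, "wz": 0, "gripper": 100}, {"x": 0, "y": -2, "z": 0, "wx": 0, "wy": 0, "wz": 0, "gripper": 100}, {"x": 0, "y": -1, "z": 0, "wx": 0, "wy": 0, "wz": 0, "gripper": 100}, {"x": 0, "y": 0, "z": 0, "wx": 0, "wy": 0, "wz": 0, "gripper": 100}, {"x": 0, "y": 0, "z": 0, "wx": 0, "wy": 0, "wz": 0, "gripper": 100}]'

```text
time: 13.2
tool_pos: [0.5103, 0.0862, -0.0106]
tcp_rot: [-3.141, 0.0, -0.0]
force: [0.3, -0.5, 0.8]
gripper_width: 0.0853
```

```bash
python3 look.py n
```

```text
13.2 [ 0.51033993  0.08624327 -0.01060501] [ 0.25162877 -0.50214997  0.77195888] (array([0., 0., 0.]), 'yaw', np.float64(-0.01), 'wz', np.float64(-0.0002), 'ztool', array([ 0.e+00,  1.e-04, -1.e+00]))
```

View pics/n.png

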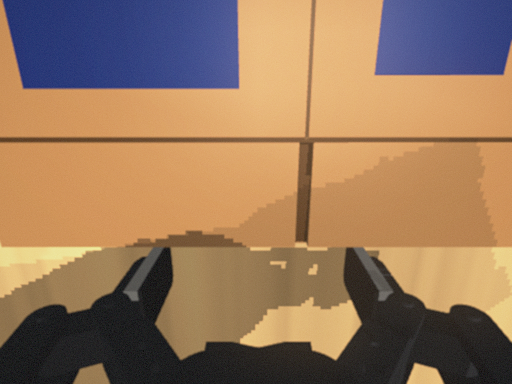

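Request:
drive_tool --commands '[{"x": 0, "y": -0.8, "z": 0, "wx": 0, "wy": 0, "wz": 0, "gripper": 100}, {"x": 0, "y": -0.7, "z": 0, "wx": 0, "wy": 0, "wz": 0, "gripper": 100}, {"x": 0, "y": 0, "z": 0, "wx": 0, "wy": 0, "wz": 0, "gripper": 100}, {"x": 0, "y": 8, "z": 0, "wx": 0, "wy": 0, "wz": 0, "gripper": 100}, {"x": 0, "y": 10, "z": 0, "wx": 0, "wy": 0, "wz": 0, "gripper": 100}, {"x": 0, "y": 0, "z": -25, "wx": 0, "wy": 0, "wz": 0, "gripper": 100}, {"x": 0, "y": 0, "z": -35, "wx": 0, "wy": 0, "wz": 0, "gripper": 100}, {"x": 0, "y": -20, "z": -40, "wx": 0, "wy": 0, "wz": 0, "gripper": 100}, {"x": 0, "y": -30, "z": -40, "wx": 0, "wy": 0, "wz": 0, "gripper": 100}, {"x": 0, "y": -15, "z": -20, "wx": 0, "wy": 0, "wz": 0, "gripper": 100}, {"x": 0, "y": 0, "z": 0, "wx": 0, "wy": 0, "wz": 0, "gripper": 100}, {"x": 0, "y": 0, "z": 0, "wx": 0, "wy": 0, "wz": 0, "gripper": 100}, {"x": 0, "y": 0, "z": 0, "wx": 0, "wy": 0, "wz": 0, "gripper": 100}]'

```text
time: 14.55
tool_pos: [0.5097, 0.1327, 0.1482]
tcp_rot: [3.14, -0.003, -0.003]
force: [-0.1, 0.1, -0.3]
gripper_width: 0.0851
```

```bash
python3 look.py q; python3 - <<'E'
from h import *
p=cv2.imread('pics/q.png')
cv2.imwrite('pics/q2.png',cv2.resize(np.vstack([p[60:130,60:190],p[60:130,330:460]]),None,fx=6,fy=4,interpolation=cv2.INTER_CUBIC))
E
```

```text
14.55 [0.50967008 0.13271508 0.14819293] [-0.13679915  0.07645689 -0.29088803] (array([0., 0., 0.]), 'yaw', np.float64(-0.12), 'wz', np.float64(-0.002), 'ztool', array([-0.0021, -0.0015, -1.    ]))
```

View pics/q.png

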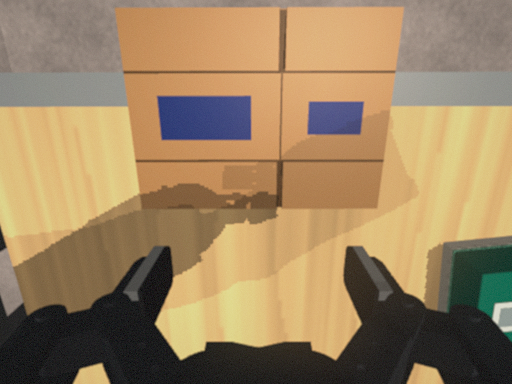

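View pics/q2.png

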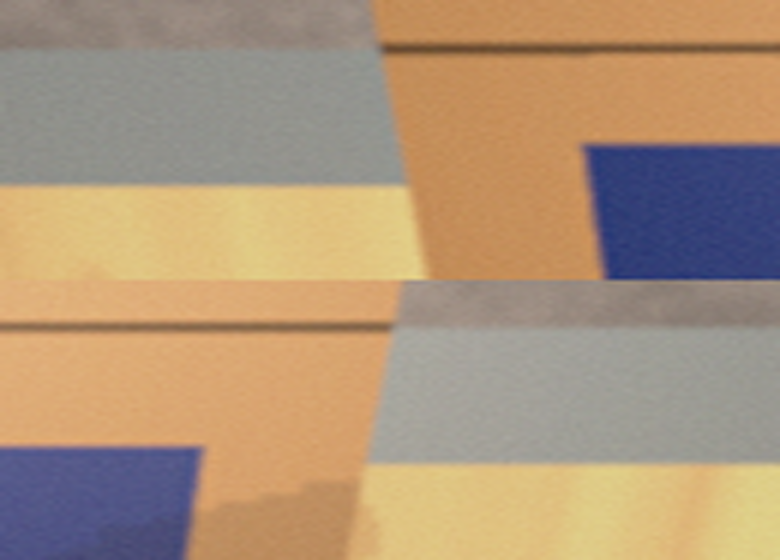

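The crease (row ~72) now lines up with the outer steel edge (row ~72) on both sides. I'll check it numerically, allowing for parallax.

```bash
python3 - <<'E'
from h import *
import pickle
m,s=pickle.load(open('pics/q.pkl','rb'));d=np.load('pics/q.npy');print(m['eye'])
c=lambda p,o:((p[0]+.5)/6-.5+o[0],(p[1]+.5)/4-.5+o[1])
L=(60,60);Rr=(330,60)
for n,p,o,z in [('outerL',(200,49),L,0),('innerL',(200,185),L,0),('creaseL',(400,48),L,.008),('outerR',(600,328-280),Rr,0),('innerR',(600,464-280),Rr,0),('creaseR',(380,327-280),Rr,.008)]:
    print(n,onplane(m,*c(p,o),z).round(4))
for u,v in [(200,40),(340,40),(200,150),(340,190),(80,90)]: print(depthpt(m,u,v,d[v,u]).round(4))
E
```

```text
[0.50938366 0.21437721 0.28971264]
outerL [0.3598 0.2299 0.    ]
innerL [0.3546 0.2002 0.    ]
creaseL [0.3933 0.2296 0.008 ]
outerR [0.6641 0.2296 0.    ]
innerR [0.6694 0.2    0.    ]
creaseR [0.6276 0.2294 0.008 ]
[0.4595 0.2548 0.007 ]
[0.5792 0.2545 0.0075]
[0.4537 0.1598 0.0076]
[0.5907 0.1194 0.0075]
[3.452e-01 2.143e-01 1.000e-04]
```

Request:
drive_tool --commands '[{"x": 0, "y": 25, "z": -30, "wx": 0, "wy": 0, "wz": 0, "gripper": 100}, {"x": 0, "y": 30, "z": -30, "wx": 0, "wy": 0, "wz": 0, "gripper": 100}, {"x": 0, "y": 30, "z": -20, "wx": 0, "wy": 0, "wz": 0, "gripper": 100}, {"x": 0, "y": 30, "z": 0, "wx": 0, "wy": 0, "wz": 0, "gripper": 100}, {"x": 0, "y": 20, "z": 0, "wx": 0, "wy": 0, "wz": 0, "gripper": 100}, {"x": 0, "y": 0, "z": 0, "wx": 0, "wy": 0, "wz": 0, "gripper": 100}, {"x": 0, "y": 0, "z": 0, "wx": 0, "wy": 0, "wz": 0, "gripper": 100}, {"x": 0, "y": 0, "z": 0, "wx": 0, "wy": 0, "wz": 0, "gripper": 100}]'

```text
time: 15.4
tool_pos: [0.51, 0.0003, 0.2287]
tcp_rot: [-3.141, -0.001, 0.002]
force: [0.1, 0.5, 0.4]
gripper_width: 0.0858
```

```bash
python3 - <<'E'
from h import *
from rig import viewer,readout
p,d=viewer.capture('scene');cv2.imwrite('pics/z_s.png',p)
s=readout.state();print(s['time'],s['tool_pos'],s['force'],abs(s['dq']).max())
E
```

```text
15.45 [5.10126836e-01 4.94963173e-04 2.28872520e-01] [-0.37187036 -0.6894342  -0.68831936] 0.005032718164069158
```

View pics/z_s.png

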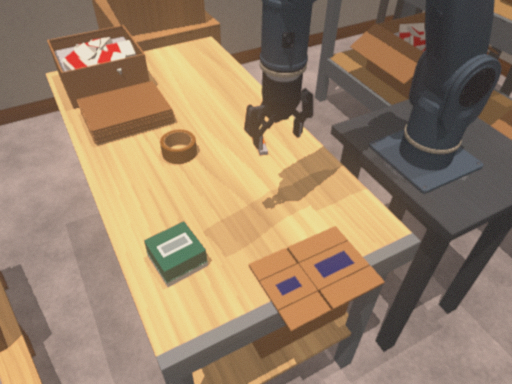

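The scene picture shows the front flaps hanging past the steel edge and the carton flat. The tape roll, wipes box and knife are in their old places and the hand is high and clear.

```bash
python3 -c "
from rig import workorder;print(workorder.close_job())"
```

```text
the job is handed in; nothing more can be done
None
```

The carton's front crease now lies along the bench's steel end edge, with the front flaps hanging out over it. I handed the job in at about 15.5 s of the 51 s allowed.

- **How:** I pushed the rear edge flush with both open fingertips, following a gentle arc that took out the carton's 8.5° turn. I stopped 22 mm short, measured with the wrist camera, and finished with a slow straight push.
- **Crease:** the last wrist-camera check put the crease at y = 229.6 and 229.4 mm at its two ends, against 229.9 and 229.6 mm for the steel edge. That is within about 0.3 mm, and the two lines are parallel.
- **Carton:** it was never lifted, and its top measured 7–7.6 mm high, so it lies flat.
- **Everything else:** the final scene picture shows the tape roll and wipes box where they were. The hand partly hid the knife there, but the part that shows is in place. I judged these by eye and did not measure them again. The hand is clear, with the fingertips about 240 mm above the bench.
- **Disagreement:** the top camera had put the edge about 3 mm nearer the robot than the wrist camera did. I relied on the wrist camera, which saw the crease and the edge in one view. Two of the six edge points in the first wrist measurement were also off by about 4 mm and I left them out.

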